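# Latch a cello bridge blank into its carving jig

### The job

Slide the wooden cello bridge blank gently along the jig until its feet are fully home against the metal stop, then press the inner pad of the seesaw catch down past its centre so that it snaps over and its nose locks into the blank's side notch. Do not ram the blank or force the catch, and leave the bottle, jar and brush where they stand.

Things in the scene. Friction and masses are not known exactly. Their poses are not given: they have to be found in the camera images.
- jig: Dark wooden carving jig fixed to the bench. Origin on the bench, x = slide direction (to the stop), y to its left, z up. Bed x -105..105, y -70..110 mm, top 25 mm above the origin. Two wooden rails, 8 mm high, along x at y = +-46..56 mm guide the blank with 1 mm play a side. Pressing the blank against stop, bed or nose with over 15 N, or the catch with over 20 N, spoils the work.
- jig_slot (a point): Point on the bed, 17.5 mm to +x of the jig's origin: MEAN place of the blank's centre when home. An aluminium carriage carries stop bar (16 mm high, across the far end) and seesaw catch together, locked up to 20 mm either way along x from this mean; its place is NOT reported. Find the stop by pushing until it resists.
- blank: Pale maple cello bridge blank, flat on the bed between the rails: 85 (x) x 90 (y) x 12 mm, about 60 g, origin at the centre of its underside. Two feet point to +x (the stop); the flat top edge faces -x and is pushed. A notch in each long side, x -7..+6.5 mm, reaches in to y = +-24 mm. Starts 25 to 86 mm short of the stop; slides with light friction, stays where left.
- blank_top_edge (a point): Middle of the blank's flat top edge, the face to push: 42.5 mm towards -x from the blank's origin, at mid-thickness.
- catch_axis (a point): Mean point on the pivot axis of the seesaw catch (axis along jig x, 75 mm to +y of the jig's centre line, 47 mm above the bench); the real catch stands up to 20 mm along x from it. With the blank home, catch, pad and nose (9 mm wide in x) are centred at the blank's origin along x. Pad 36 (x) x 24 mm, on the inner arm, which reaches 50 mm from the axis towards the blank.
- lever (a joint): Steel seesaw catch: 0 open, 0.56 rad over. Open, the pad slopes: inner edge 77 mm above the bench at jig y 35 mm, middle 71 at 45. Closed: level, 51 mm high, y 26..50. Press it down: 9 to 12 N at first, falling to nil at 0.36 rad (inner edge about 61 mm high), then it snaps over by itself. If the blank is over 2 mm short, the nose lands on it at 0.28 rad; released, the catch springs back open.
- varnish_bottle: Bystander: amber varnish bottle, 36 mm across, 75 mm tall, standing to the right of the jig; origin under its base.
- glue_jar: Bystander: glass jar, 48 mm across, 55 mm tall, standing to the right of the jig; origin under its base.
- brush: Bystander: brush, 160 mm long, lying to the left of the jig, origin under its middle.
Mind the look-alikes: they are no part of the job. What is shaped like the blank but black or purple is not meant.

How it is judged:
On the way, in this order (a step that is already met when the one before it is completed fails the run):
1. the blank is slid into the home region of the jig while the catch is still open (x of blank in the frame of jig above -0.006 m and value of joint lever below 0.3 rad), for 0.1 s.
2. the catch is over (value of joint lever above 0.5 rad), for 0.2 s.
At the end, for the whole second after the job is handed in: The catch stands fully over (joint above 0.52 of 0.56 rad) with its nose locked in the side notch of the blank, which lies flat on the bed (within 3 mm, 0.05 rad), home against the stop (the nose passes only when it is within about 2 mm), and at rest (value of joint lever above 0.52 rad and x of blank in the frame of jig above -0.006 m and z of blank in the frame of jig below 0.028 m and angle between blank's own z axis and vertical below 0.05 rad and linear speed of blank below 0.01 m/s); the robot touches nothing.
It fails at once if the blank is pressed against the jig with more than 15 N (contact force between blank and jig above 15 N).
It fails at once if the robot presses on the jig or its catch with more than 20 N (contact force between any of the fingers, the arm and jig above 20 N).
It fails at once if a bystander is moved more than 15 mm (distance of any of varnish_bottle, glue_jar, brush from where it was at the start of the episode above 0.015 m).
It fails at once if the bottle or the jar is tipped over (angle between any of varnish_bottle, glue_jar's own z axis and vertical above 0.35 rad).
It also fails if it takes over 45 s, if anything falls off the work surface, if the arm or the gripper's body presses on something with over 40 N, if the wrist force passes 120 N, or if a joint passes its speed limit or range.

### The arm

A 6-joint arm with a two-finger parallel gripper is mounted at the origin on the work surface. World frame = base frame: x ahead of the robot, y to its left, z up, the work surface at z = 0. Lengths are in m, angles in rad, forces in N, time in s.
With the tool pointing down it reaches from about 0.35 to 0.875 m from the base axis. Payload 15.5 kg.
Tool frame: the origin (TCP) lies on the mounting face of the last link; the fingertips stand 173 mm ahead of it and the grasp point (between the pads) lies 155 mm ahead of it (bot.nose_length is the distance from the TCP to the fingertips, in m); y points along the fingers, z is the direction in which the jaws open and shut, and the axes are right-handed (so a half turn about y gives the same grasp; the last joint's range is limited). The gripper opens to 85 mm and grips with 20 to 120 N. Pads are 22 mm wide; open, the fingers measure 114 mm over their backs; the gripper's body (76 mm by 85 mm) begins 54 mm behind the grasp point. The pads swing forward as they close: fully open they stand 13 mm farther back than shut.
Start: joints at [-1.421, 0.494, 1.345, -0, 1.302, -0.096], TCP at [0.152, -0.606, 0.405] pointing down, gripper open.
Joint ranges: [-2.91, 2.91], [-0.82, 2.16], [0.22, 2.67], [-1.22, 4.37], [0.12, 2.79], [-3.08, 3.08]. Speed limits (rad/s): [1.89, 1.89, 2.57, 3.01, 3.01, 3.01].

### API

Orientations are given as a 3x3 rotation matrix whose columns are the frame's x, y, z axes.
In Python, from cell import bot, optics gives the robot as it stands.
- The arm moves only by the tool apply_moves, never from a script. Its argument "targets" is a list of rows, each a list of 7 numbers: the shift along the tool's x, y, z in cm, then the turn, a rotation vector about the tool's x, y, z in degrees, then the gripper command: -1 is shut, 1 is fully open, values between are in proportion. A call has 1 to 5 rows; each row is the pose to reach, as a shift and turn from the pose commanded when the call began, along the tool's axes at that moment; what a row does not reach only later rows make up. A row lasts 1/12 s, in which the tool goes at most 41.7 mm and 7.16 degrees, less where a joint would pass 70% of its speed; a pose out of reach is approached as far as the arm can. A call with a gripper value outside its range is refused whole. The fingers move at their own pace and stop on an object; "grip_force" is the grip in N (left out, the last holds). Time passes only in rows, so rows that repeat a pose let the fingers close. It gives the time, the measured TCP pose, the force and the opening at its end, in the units of the state.
- bot.get_obs(): the state, without advancing time (a new reading comes with each control period).
- optics.get_image(name): name is "side" or "top"; returns a dict with "image" (480x640x3 uint8, red, green, blue), "z_map" (480x640 float32, m along the optical axis (not along the pixel's ray), 0 where there is no reading), "fx", "fy", "cx", "cy" (pixels), "extrinsics" (4x4, takes a point from world to camera coordinates). Camera axes: x right, y up, looking along -z (the intrinsics and any distortion apply to the point x, -y, -z); pixel columns grow to the right and rows downward; lengths in m; the calibration is good to about 2 mm. A picture is of the moment at which its call begins.
- bot.sign_off(): hands the job in, once; it reports no verdict.
The state is a dict: "t": time; "qpos": joint angles; "dq": joint speeds; "effort": joint torques, N m; "position": TCP position; "ee_rot": TCP orientation; "contact_force": force on the tool from outside, world axes, zero at the start; "moment": the same for the moment, N m; "opening": finger opening in m.
Only numpy, scipy, OpenCV 4.12 (cv2) and the standard library are available. Lean on these libraries where they do the work, as an engineer would, in place of code of your own. Each camera call takes 0.05 s, during which the arm holds its last target.

## Working session

There is one attempt and no reset: what is moved stays moved. The work goes in short steps, Python scripts to look and compute and a tool call to move; the robot and the scene stay as the last step left them, time stands still between calls to the robot, and variables do not carry over. Pictures are saved under pics/ and viewed, and the job is handed in when it is done.

Besides the shell and the picture viewer there is one more tool, called after ">>>" by a JSON object that holds its "op" and its "data". apply_moves: Moves the arm, as the interface text tells. Its arguments: {"type":"object","properties":{"targets":{"type":"array"},"grip_force":{"type":"number"}},"required":["targets"]}

```bash
ls; mkdir -p pics; python3 - <<'E'
from cell import bot, optics
import cv2,numpy as np,pickle
o=bot.get_obs(); print(o)
for n in("top","side"):
    d=optics.get_image(n); pickle.dump(d,open(f"{n}0.pkl","wb"))
    cv2.imwrite(f"pics/{n}0.png",d["image"][:,:,::-1]); print(n,d["fx"],d["fy"],d["cx"],d["cy"],d["extrinsics"],[k for k in d])
E
```

```text
pics
{'t': 0.0, 'qpos': array([-1.42050950e+00,  4.94147746e-01,  1.34610479e+00,  1.09500666e-05,
        1.30248877e+00, -9.55195781e-02]), 'dq': array([ 0.00139496, -0.00100032,  0.00033646,  0.00104091,  0.00231361,
       -0.00284921]), 'effort': array([-8.60119297e-03, -8.82181692e+01, -3.83873355e+01, -4.16359935e-04,
        1.03382533e-02, -5.29029535e-06]), 'position': array([ 0.1520581 , -0.60607379,  0.40413109]), 'ee_rot': array([[-9.69942130e-01, -1.61539404e-04,  2.43335651e-01],
       [-2.43335675e-01,  1.13728880e-03, -9.69941470e-01],
       [-1.20059143e-04, -9.99999340e-01, -1.14241262e-03]]), 'contact_force': array([0.26895947, 0.23285629, 0.17769901]), 'moment': array([ 0.00314962,  0.04705957, -0.02874902]), 'opening': 0.08539546019110618}
top 492.70136271707884 492.70136271707884 321.1240214996215 231.19494202538556 [[ 0.01974462 -0.99978308  0.00662907 -0.04894599]
 [ 0.9903438   0.02046734  0.13711402 -0.53225102]
 [-0.13721996  0.00385779  0.99053309 -0.95220398]
 [ 0.          0.          0.          1.        ]] ['image', 'z_map', 'fx', 'fy', 'cx', 'cy', 'extrinsics']
side 471.5384779538742 471.5384779538742 319.52131855148536 241.62885111149507 [[ 0.88625811 -0.46318362 -0.00273869 -0.52322631]
 [ 0.30371946  0.57665404  0.75843563 -0.18063911]
 [-0.34971569 -0.67300152  0.6517422  -0.74515464]
 [ 0.          0.          0.          1.        ]] ['image', 'z_map', 'fx', 'fy', 'cx', 'cy', 'extrinsics']
```

View pics/top0.png

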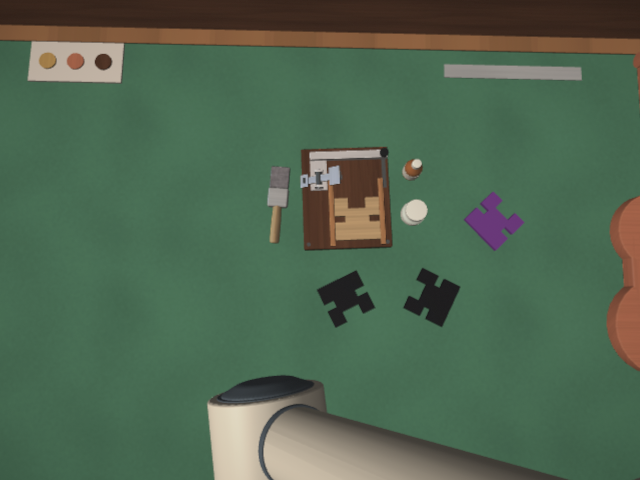

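View pics/side0.png

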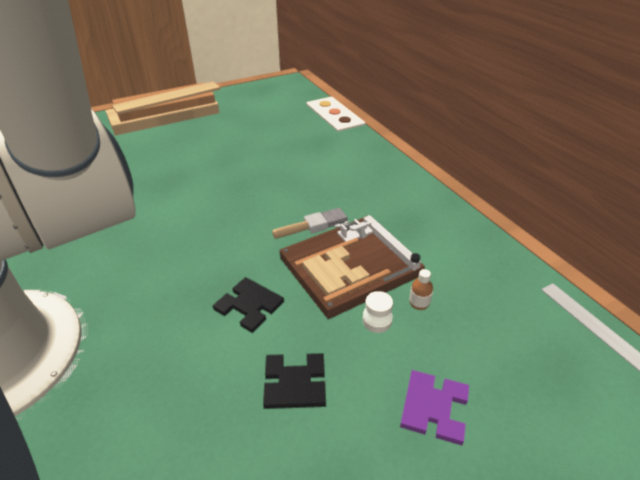

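The top view shows the jig at about (347,199). The pale blank is at (358,220) between the rails, with its flat edge at row ~240 facing the robot. The stop is the pale bar at row ~155, and the seesaw pad is at (334,175). The bottle is at (413,169), the jar at (414,212) and the brush at (278,205). The shapes like the blank are black at (345,298) and (432,297) and purple at (493,221). Only the pale one in the jig fits. Next, an enlarged crop and measurements.

```bash
cat > h.py <<'E'
import numpy as np,cv2,pickle
def world(d,u,v,z=None):
    d_=d; x=(u-d['cx'])/d['fx']; y=(v-d['cy'])/d['fy']
    E=d['extrinsics'];R=E[:3,:3];t=E[:3,3]
    r=R.T@np.array([x,-y,-1.]); c=-R.T@t
    s=d['z_map'][int(round(v)),int(round(u))] if z is None else (z-c[2])/r[2]
    return c+s*r
def proj(d,p):
    E=d['extrinsics'];q=E[:3,:3]@np.array(p)+E[:3,3]
    return d['cx']+d['fx']*q[0]/-q[2], d['cy']-d['fy']*q[1]/-q[2]
def cloud(d):
    v,u=np.mgrid[:480,:640]; s=d['z_map']
    x=(u-d['cx'])/d['fx']*s; y=(v-d['cy'])/d['fy']*s
    E=d['extrinsics'];
    P=np.stack([x,-y,-s],-1)-E[:3,3]
    return P@E[:3,:3]
E
python3 - <<'E'
from h import *
d=pickle.load(open('top0.pkl','rb'))
im=d['image'][135:260,255:445,::-1]
cv2.imwrite('pics/crop0.png',cv2.resize(im,None,fx=4,fy=4,interpolation=cv2.INTER_CUBIC))
P=cloud(d)
np.set_printoptions(precision=4,suppress=True)
for n,(u,v) in dict(TL=(302,150),TR=(387,148),BR=(391,249),BL=(305,250),mid=(358,220)).items(): print(n,world(d,u,v,.025))
for n,(u,v) in dict(blank=(358,222),pad=(334,176),stop=(345,155),bot=(415,163),jar=(416,210),bed=(350,190)).items(): print(n,P[v,u])
E
```

```text
TL [0.7043 0.0049 0.025 ]
TR [ 0.7124 -0.1719  0.025 ]
BR [ 0.5013 -0.1803  0.025 ]
BL [ 0.4957 -0.0064  0.025 ]
mid [ 0.5594 -0.113   0.025 ]
blank [ 0.5532 -0.112   0.038 ]
pad [ 0.6392 -0.0613  0.0687]
stop [ 0.6909 -0.0839  0.0403]
bot [ 0.667  -0.2201  0.0757]
jar [ 0.5771 -0.2257  0.0541]
bed [ 0.6211 -0.0958  0.0269]
```

View pics/crop0.png

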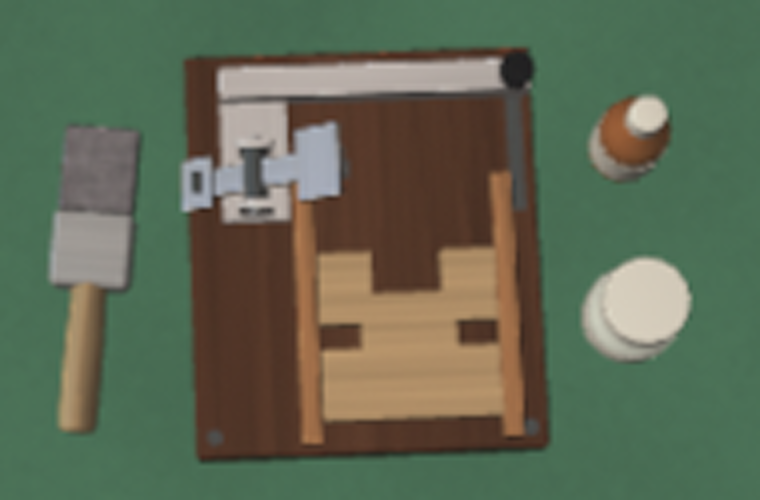

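```bash
cat > fit.py <<'E'
from h import *
np.set_printoptions(precision=4,suppress=True)
def jig(d):
    P=cloud(d); m=(P[...,2]>.021)&(P[...,2]<.029)&(abs(P[...,0]-.605)<.13)&(abs(P[...,1]+.088)<.11)
    n,l,st,c=cv2.connectedComponentsWithStats(m.astype(np.uint8))
    return P,m
E
python3 - <<'E'
from fit import *
d=pickle.load(open('top0.pkl','rb'))
P,m=jig(d)
r=cv2.minAreaRect(P[m][:,:2].astype(np.float32)); print('jig rect',r)
# edges by scan: for rows along, outermost bed pixels
pts=P[m]
im=d['image'].astype(int)
b=(im[...,0]>150)&(im[...,2]<150)&(im[...,2]>60)&(abs(P[...,2]-.037)<.006)&(P[...,0]<.66)
b[:200]=0;b[245:]=0
b[:, :334]=0; b[:,383:]=0
cv2.imwrite('pics/mask.png',cv2.resize((b*255).astype(np.uint8)[135:260,255:445],None,fx=4,fy=4,interpolation=0))
# project mask pix to plane z=.037
v,u=np.nonzero(b)
W=np.array([world(d,a,c,.037) for a,c in zip(u,v)])
print(W.min(0),W.max(0),cv2.minAreaRect(W[:,:2].astype(np.float32)))
# top (push) edge: last row per column
E=[];L=[]
for c in range(338,378):
    g=np.nonzero(b[:,c])[0]
    E.append(world(d,c,g.max()+.5,.037)); 
E=np.array(E); print('push edge',np.polyfit(E[:,1],E[:,0],1),E[:,1].mean(),E[:,0].mean())
# rails: colour
E=[]
for rw in range(190,240):
    cols=np.nonzero(m[rw])[0]; E.append(np.r_[world(d,cols.min()-.5,rw,.025)[:2],world(d,cols.max()+.5,rw,.025)[:2]])
E=np.array(E)
print('left edge',np.polyfit(E[:,0],E[:,1],1),E[:,0:2].mean(0)); print('right',np.polyfit(E[:,2],E[:,3],1),E[:,2:].mean(0))
F=[]
for c in range(310,386):
    r_=np.nonzero(m[:,c])[0]; F.append(np.r_[world(d,c,r_.max()+.5,.025)[:2],world(d,c,r_.min()-.5,.025)[:2]])
F=np.array(F)
print('near',np.polyfit(F[:,1],F[:,0],1),F[:,:2].mean(0));print('far',np.polyfit(F[:,3],F[:,2],1),F[:,2:].mean(0))
# pad: high points
h=(P[...,2]>.06)&(P[...,2]<.09)&(abs(P[...,0]-.64)<.06)&(P[...,1]<0)&(P[...,1]>-.12)
print('pad',P[h][:,:2].mean(0),P[h].min(0),P[h].max(0))
h=(P[...,2]>.037)&(P[...,2]<.046)&(P[...,0]>.67)&(P[...,0]<.72)&(P[...,1]<-.02)&(P[...,1]>-.15)
print('stop',P[h].mean(0),P[h].min(0),P[h].max(0))
E
```

```text
jig rect ((0.6065805554389954, -0.08726463466882706), (0.21039806306362152, 0.1818174421787262), 3.3043973445892334)
[ 0.5138 -0.1605  0.037 ] [ 0.5994 -0.065   0.037 ] ((0.5558702945709229, -0.11328952014446259), (0.08565758913755417, 0.09520774334669113), 0.9100771546363831)
push edge [-0.0595  0.5127] -0.11136543943402737 0.5193338546255399
left edge [ 0.0524 -0.0302] [ 0.5685 -0.0004]
right [ 0.0525 -0.2096] [ 0.5723 -0.1795]
near [-0.0583  0.4963] [ 0.5017 -0.0923]
far [-0.0576  0.7061] [ 0.7113 -0.0897]
pad [ 0.6401 -0.0621] [ 0.6219 -0.075   0.0602] [ 0.6583 -0.0437  0.0787]
stop [ 0.6917 -0.0848  0.0406] [ 0.6808 -0.1497  0.037 ] [ 0.7035 -0.0204  0.0457]
```

View pics/mask.png

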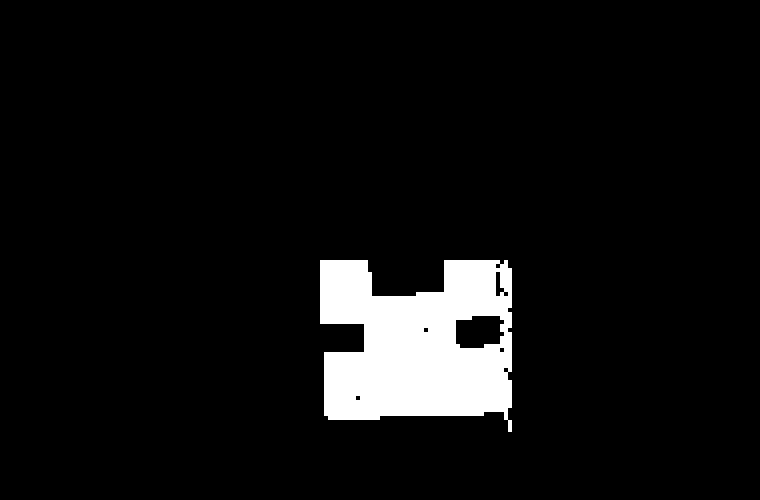

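```bash
cat > to.py <<'E'
import sys; from fit import *
from cell import bot
from scipy.spatial.transform import Rotation as Ro
yaw=.0545; O=np.array([.6075,-.108,0]); J=np.array([[np.cos(yaw),-np.sin(yaw),0],[np.sin(yaw),np.cos(yaw),0],[0,0,1]])
RT=np.column_stack([-J[:,0],[0,0,-1],-J[:,1]])
def show(x,y,ztip):  # jig coords mm of fingertip centre, z world mm
    o=bot.get_obs(); R=o['ee_rot']; p=o['position']
    tip=p+.173*R[:,1]; print('t',o['t'],'tip jig mm',(J.T@(tip-O))*1e3,'F jig',J.T@o['contact_force'],'open',o['opening'])
    T=O+J@np.array([x,y,0])/1e3; T[2]=ztip/1e3+.173
    print('shift cm',R.T@(T-p)*100,'turn deg',np.degrees(Ro.from_matrix(R.T@RT).as_rotvec()),'world',T)
if __name__=='__main__': show(*map(float,sys.argv[1:4]))
E
python3 to.py -112 0 120
```

```text
t 0.1 tip jig mm [-481.9183 -472.3535  231.162 ] F jig [ 0.1034  0.0735 -0.4508] open 0.08524627598068639
shift cm [-45.2991  11.1634 -39.3464] turn deg [ 0.0622 10.9612  0.    ] world [ 0.4957 -0.1141  0.293 ]
```

>>> {"op": "apply_moves", "data": {"targets": [[-2.9,0,-2.5,0,3,0,-1],[-5.8,0,-5,0,6,0,-1],[-8.7,0,-7.5,0,9,0,-1],[-11.6,0,-10,0,10.9,0,-1],[-14.5,0,-12.5,0,10.9,0,-1]], "grip_force": 20}}

```text
t: 0.52
position: [0.2629, -0.448, 0.4044]
ee_rot: [[-0.999, -0.0, 0.053], [-0.053, 0.0, -0.999], [0.0, -1.0, -0.0]]
contact_force: [0.6, -0.4, 0.2]
opening: 0.0255
```

```bash
python3 to.py -112 0 120
```

```text
t 0.5167 tip jig mm [-362.6611 -320.6855  231.4481] F jig [ 0.597  -0.3914  0.182 ] open 0.025494815352769064
shift cm [-25.0051  11.1575 -32.1186] turn deg [ 0.0265 -0.108   0.0049] world [ 0.4957 -0.1141  0.293 ]
```

>>> {"op": "apply_moves", "data": {"targets": [[-2.4,0,-3.1,0,0,0,-1],[-4.8,0,-6.2,0,0,0,-1],[-7.2,0,-9.3,0,0,0,-1],[-9.6,0,-12.4,0,0,0,-1],[-12.0,0,-15.5,0,0,0,-1]]}}

```text
t: 0.93
position: [0.3741, -0.2865, 0.4046]
ee_rot: [[-0.998, -0.0, 0.055], [-0.055, 0.0, -0.998], [0.0, -1.0, -0.0]]
contact_force: [1.2, -1.5, -0.1]
opening: 0.0005
```

```bash
python3 to.py -112 0 120
```

```text
t 0.9333 tip jig mm [-242.7862 -165.4878  231.6246] F jig [ 1.0843 -1.5588 -0.0559] open 0.0004827268598301417
shift cm [-13.091   11.1638 -16.5395] turn deg [0.0091 0.0448 0.0054] world [ 0.4957 -0.1141  0.293 ]
```

>>> {"op": "apply_moves", "data": {"targets": [[-3.0,2,-3.3,0,0,0,-1],[-6.0,4,-6.6,0,0,0,-1],[-9,6,-9.9,0,0,0,-1],[-11.5,8,-13.8,0,0,0,-1],[-12.4,10,-15.6,0,0,0,-1]]}}

```text
t: 1.35
position: [0.4838, -0.1354, 0.3134]
ee_rot: [[-0.998, 0.002, 0.056], [-0.056, -0.001, -0.998], [-0.002, -1.0, 0.001]]
contact_force: [1.5, -0.0, 0.9]
opening: 0.0
```

```bash
python3 to.py -112 0 30
```

```text
t 1.35 tip jig mm [-124.6765  -20.719   140.3902] F jig [ 1.518  -0.0833  0.8648] open 3.854594547045583e-05
shift cm [-1.282  11.0398 -2.0654] turn deg [-0.0444  0.0758 -0.1065] world [ 0.4957 -0.1141  0.203 ]
```

>>> {"op": "apply_moves", "data": {"targets": [[0,0,0,0,0,0,-1],[0,0,0,0,0,0,-1],[0,0,0,0,0,0,-1]]}}

```text
t: 1.6
position: [0.4823, -0.1373, 0.3135]
ee_rot: [[-0.998, -0.0, 0.056], [-0.056, -0.0, -0.998], [0.0, -1.0, 0.0]]
contact_force: [-0.3, -0.5, 1.1]
opening: 0.0001
```

```bash
python3 to.py -112 0 30
```

```text
t 1.6 tip jig mm [-126.6498  -22.4456  140.5428] F jig [-0.332  -0.5188  1.0891] open 9.747222233280934e-05
shift cm [-1.4662 11.0536 -2.2418] turn deg [-0.0009  0.1043  0.0262] world [ 0.4957 -0.1141  0.203 ]
```

>>> {"op": "apply_moves", "data": {"targets": [[-0.5,3,-1.2,0,0.1,0,-1],[-1,6,-2.2,0,0.1,0,-1],[-1.4,9,-2.2,0,0.1,0,-1],[-1.4,9,-2.2,0,0.1,0,-1],[-1.4,9,-2.2,0,0.1,0,-1]]}}

```text
t: 2.02
position: [0.4947, -0.1154, 0.2236]
ee_rot: [[-0.999, -0.002, 0.053], [-0.053, 0.001, -0.999], [0.002, -1.0, -0.001]]
contact_force: [0.7, -0.3, 0.2]
opening: -0.0001
```

```bash
python3 to.py -112 0 30; python3 - <<'E'
from fit import *
from cell import optics
for n,w in (('top',(250,440,130,320)),('side',(230,460,180,340))):
    d=optics.get_image(n);pickle.dump(d,open(n+'1.pkl','wb'))
    a=w; cv2.imwrite(f'pics/{n}1.png',cv2.resize(d['image'][a[2]:a[3],a[0]:a[1],::-1],None,fx=3,fy=3,interpolation=2))
E
```

```text
t 2.0167 tip jig mm [-113.2936   -1.1606   50.6311] F jig [ 0.6492 -0.2919  0.2236] open -0.00010951160137116881
shift cm [-0.1021  2.063  -0.1258] turn deg [ 0.0356 -0.1127  0.1014] world [ 0.4957 -0.1141  0.203 ]
```

View pics/side1.png

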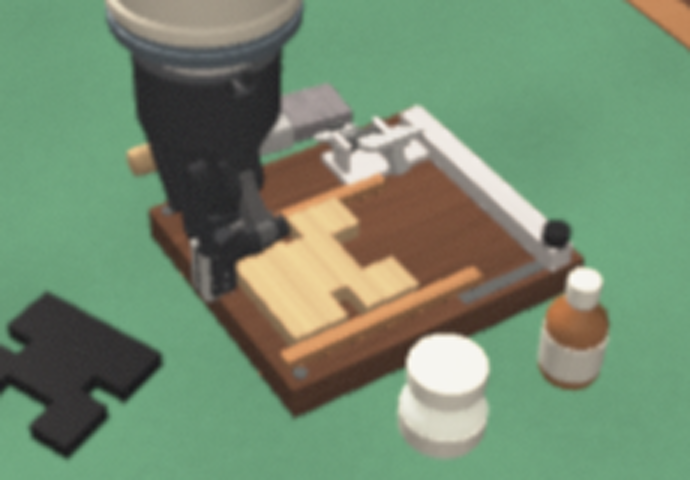

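The side view shows the fingertips at crop (215,275), just short of the blank's flat edge and centred on it. I'll lower them to about 31 mm.

>>> {"op": "apply_moves", "data": {"targets": [[0,1,-0.1,0,0,0,-1],[0,1.9,-0.1,0,0,0,-1],[0,1.9,-0.1,0,0,0,-1],[0,1.9,-0.1,0,0,0,-1]]}}

```text
t: 2.45
position: [0.4949, -0.1134, 0.2043]
ee_rot: [[-0.999, -0.001, 0.054], [-0.054, 0.0, -0.999], [0.001, -1.0, -0.0]]
contact_force: [0.4, 0.1, 0.1]
opening: -0.0
```

```bash
python3 to.py -112 0 30
```

```text
t 2.45 tip jig mm [-112.8508    0.7571   31.3414] F jig [0.3788 0.0467 0.0696] open -3.152246276735801e-05
shift cm [-0.0738  0.1341  0.0708] turn deg [ 0.0161 -0.0449  0.0377] world [ 0.4957 -0.1141  0.203 ]
```

>>> {"op": "apply_moves", "data": {"targets": [[-0.4,0,0,0,0,0,-1],[-0.8,0,0,0,0,0,-1],[-1.1,0,0,0,0,0,-1],[-1.4,0,0,0,0,0,-1],[-1.7,0,0,0,0,0,-1]]}}

```text
t: 2.87
position: [0.5125, -0.1124, 0.2046]
ee_rot: [[-0.999, 0.0, 0.054], [-0.054, -0.0, -0.999], [-0.0, -1.0, 0.0]]
contact_force: [0.2, -0.5, -0.2]
opening: -0.0
```

>>> {"op": "apply_moves", "data": {"targets": [[-0.4,0,0,0,0,0,-1],[-0.8,0,0,0,0,0,-1],[-1.2,0,0,0,0,0,-1],[-1.6,0,0,0,0,0,-1],[-2,0,0,0,0,0,-1]]}}

```text
t: 3.28
position: [0.5325, -0.1114, 0.2045]
ee_rot: [[-0.999, -0.0, 0.054], [-0.054, 0.0, -0.999], [0.0, -1.0, -0.0]]
contact_force: [-0.6, -0.6, 0.4]
opening: 0.0
```

>>> {"op": "apply_moves", "data": {"targets": [[-0.4,0,0,0,0,0,-1],[-0.8,0,0,0,0,0,-1],[-1.2,0,0,0,0,0,-1],[-1.6,0,0,0,0,0,-1],[-2,0,0,0,0,0,-1]]}}

```text
t: 3.7
position: [0.5524, -0.1103, 0.2045]
ee_rot: [[-0.999, -0.0, 0.054], [-0.054, 0.0, -0.999], [0.0, -1.0, -0.0]]
contact_force: [0.2, -0.4, 1.3]
opening: -0.0002
```

```bash
python3 to.py -40 0 30.5; python3 - <<'E'
from fit import *
from cell import optics
for n,w in (('top',(250,440,130,280)),('side',(230,460,180,340))):
    d=optics.get_image(n);pickle.dump(d,open(n+'2.pkl','wb'))
    a=w; cv2.imwrite(f'pics/{n}2.png',cv2.resize(d['image'][a[2]:a[3],a[0]:a[1],::-1],None,fx=3,fy=3,interpolation=2))
E
```

```text
t 3.7 tip jig mm [-55.1406   0.6989  31.5188] F jig [ 0.1886 -0.4016  1.3035] open -0.00022451400884439997
shift cm [-1.514   0.1019  0.0688] turn deg [ 0.0004 -0.0363  0.0004] world [ 0.5676 -0.1102  0.2035]
```

View pics/side2.png

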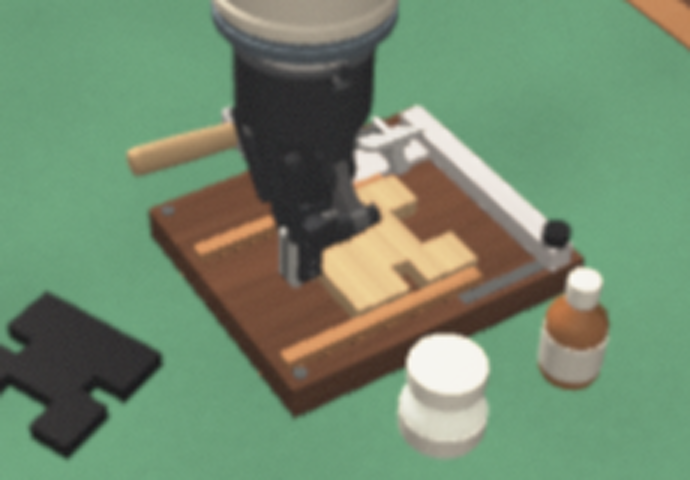

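View pics/top2.png

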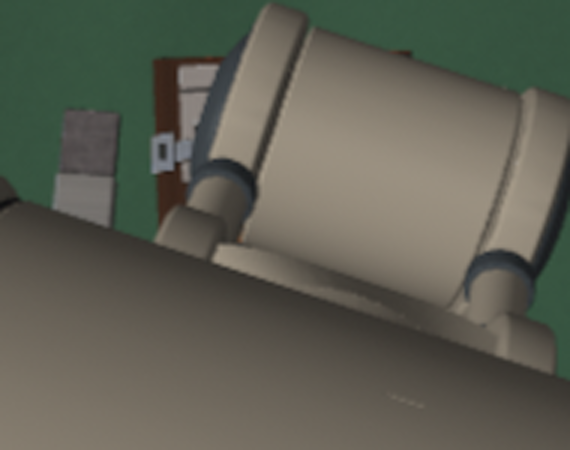

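In the side view the blank has slid square. The front right foot corner is at crop (477,262), the flat edge's right corner at (357,312), and a gap to the stop remains. The arm blocks the top view.

```bash
python3 - <<'E'
from to import *
d=pickle.load(open('side2.pkl','rb'))
for n,u,v,z in (('foot',477,262,.037),('edgeR',360,312,.037),('edgeL',322,250,.037),('stop near top R',548,262,.041),('stop base',540,270,.025)):
    print(n,J.T@(world(d,230+u/3,180+v/3,z)-O)*1e3)
E
```

```text
foot [ 38.4457 -50.8601  37.    ]
edgeR [-44.2131 -49.6396  37.    ]
edgeL [-35.1907   5.3054  37.    ]
stop near top R [ 71.607  -75.5514  41.    ]
stop base [ 75.4048 -66.4999  25.    ]
```

>>> {"op": "apply_moves", "data": {"targets": [[-0.4,0,0,0,0,0,-1],[-0.8,0,0,0,0,0,-1],[-1.2,0,0,0,0,0,-1],[-1.6,0,0,0,0,0,-1],[-2,0,0,0,0,0,-1]]}}

```text
t: 4.22
position: [0.5724, -0.1093, 0.2045]
ee_rot: [[-0.999, -0.0, 0.054], [-0.054, -0.0, -0.999], [0.0, -1.0, 0.0]]
contact_force: [-0.4, -0.7, 0.8]
opening: -0.0003
```

>>> {"op": "apply_moves", "data": {"targets": [[-0.15,0,0,0,0,0,-1],[-0.3,0,0,0,0,0,-1],[-0.45,0,0,0,0,0,-1],[-0.6,0,0,0,0,0,-1],[-0.7,0,0,0,0,0,-1]]}}

```text
t: 4.63
position: [0.5791, -0.1089, 0.2045]
ee_rot: [[-0.999, -0.0, 0.054], [-0.054, 0.0, -0.999], [0.0, -1.0, -0.0]]
contact_force: [-0.5, 0.3, -0.7]
opening: -0.0001
```

```bash
python3 to.py -20 0 30.5; python3 - <<'E'
from fit import *
from cell import optics
for n,w in (('side',(300,450,200,300)),):
    d=optics.get_image(n);pickle.dump(d,open(n+'3.pkl','wb'))
    a=w; cv2.imwrite(f'pics/{n}3.png',cv2.resize(d['image'][a[2]:a[3],a[0]:a[1],::-1],None,fx=5,fy=5,interpolation=2))
E
```

```text
t 4.6333 tip jig mm [-28.4489   0.6577  31.5442] F jig [-0.5056  0.3294 -0.7427] open -0.00013519882302929562
shift cm [-0.8448  0.1044  0.0648] turn deg [ 0.0012 -0.0421  0.0004] world [ 0.5875 -0.1091  0.2035]
```

View pics/side3.png

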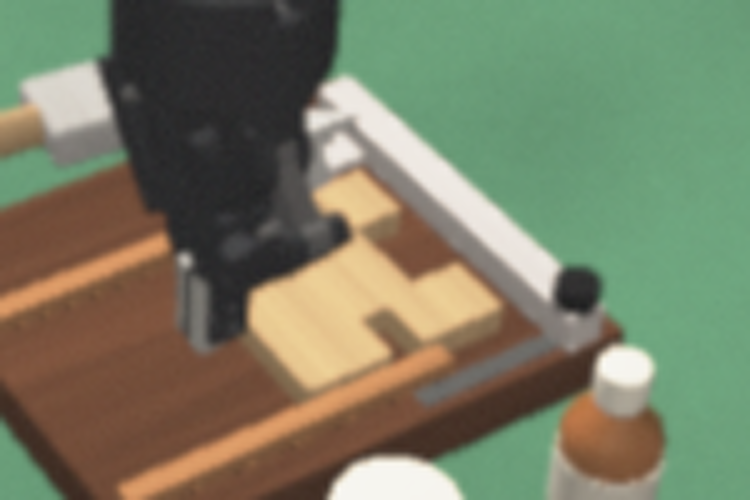

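Side view: the right foot's front corner is at crop (503,305), with roughly 8–10 mm of bed still showing before the stop. I'll go on in small steps.

>>> {"op": "apply_moves", "data": {"targets": [[-0.08,0,0,0,0,0,-1],[-0.16,0,0,0,0,0,-1],[-0.24,0,0,0,0,0,-1],[-0.32,0,0,0,0,0,-1],[-0.4,0,0,0,0,0,-1]]}}

```text
t: 5.1
position: [0.583, -0.1087, 0.2045]
ee_rot: [[-0.999, -0.0, 0.054], [-0.054, 0.0, -0.999], [0.0, -1.0, -0.0]]
contact_force: [-0.4, -0.2, 0.4]
opening: -0.0005
```

>>> {"op": "apply_moves", "data": {"targets": [[-0.03,0,0,0,0,0,-1],[-0.06,0,0,0,0,0,-1],[-0.09,0,0,0,0,0,-1],[-0.12,0,0,0,0,0,-1]]}}

```text
t: 5.43
position: [0.5842, -0.1086, 0.2045]
ee_rot: [[-0.999, -0.0, 0.054], [-0.054, 0.0, -0.999], [0.0, -1.0, -0.0]]
contact_force: [0.3, -0.4, 0.2]
opening: -0.0003
```

>>> {"op": "apply_moves", "data": {"targets": [[-0.03,0,0,0,0,0,-1],[-0.06,0,0,0,0,0,-1],[-0.09,0,0,0,0,0,-1]]}}

```text
t: 5.68
position: [0.5851, -0.1086, 0.2045]
ee_rot: [[-0.999, -0.0, 0.054], [-0.054, 0.0, -0.999], [0.0, -1.0, -0.0]]
contact_force: [0.1, 0.1, -0.6]
opening: -0.0
```

```bash
python3 to.py -20 0 30.5; python3 - <<'E'
from fit import *
from cell import optics
for n,w in (('side',(300,450,200,300)),):
    d=optics.get_image(n);pickle.dump(d,open(n+'4.pkl','wb'))
    a=w; cv2.imwrite(f'pics/{n}4.png',cv2.resize(d['image'][a[2]:a[3],a[0]:a[1],::-1],None,fx=5,fy=5,interpolation=2))
E
```

```text
t 5.6833 tip jig mm [-22.426    0.6579  31.5195] F jig [ 0.091   0.0745 -0.5797] open -1.0247061141638463e-05
shift cm [-0.2423  0.1019  0.0653] turn deg [ 0.0012 -0.0406  0.0011] world [ 0.5875 -0.1091  0.2035]
```

View pics/side4.png

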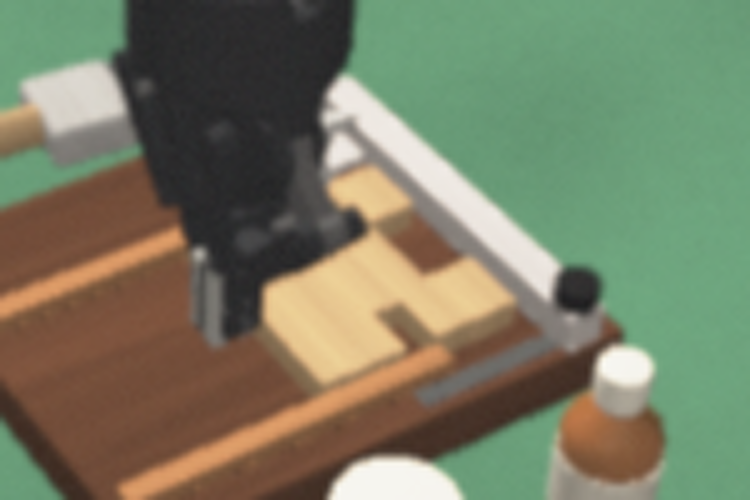

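Side view: the foot corner is now at crop (517,300), a few mm off the stop's face.

>>> {"op": "apply_moves", "data": {"targets": [[-0.03,0,0,0,0,0,-1],[-0.06,0,0,0,0,0,-1],[-0.06,0,0,0,0,0,-1]]}}

```text
t: 5.98
position: [0.5857, -0.1085, 0.2046]
ee_rot: [[-0.999, 0.0, 0.054], [-0.054, 0.0, -0.999], [-0.0, -1.0, 0.0]]
contact_force: [-0.5, 0.8, 0.2]
opening: -0.0002
```

>>> {"op": "apply_moves", "data": {"targets": [[-0.03,0,0,0,0,0,-1],[-0.06,0,0,0,0,0,-1],[-0.06,0,0,0,0,0,-1]]}}

```text
t: 6.23
position: [0.5863, -0.1085, 0.2045]
ee_rot: [[-0.999, 0.0, 0.054], [-0.054, -0.0, -0.999], [-0.0, -1.0, 0.0]]
contact_force: [0.0, -0.5, 0.2]
opening: -0.0003
```

>>> {"op": "apply_moves", "data": {"targets": [[-0.03,0,0,0,0,0,-1],[-0.06,0,0,0,0,0,-1],[-0.06,0,0,0,0,0,-1]]}}

```text
t: 6.48
position: [0.5869, -0.1085, 0.2045]
ee_rot: [[-0.999, 0.0, 0.054], [-0.054, -0.0, -0.999], [-0.0, -1.0, 0.0]]
contact_force: [0.3, -0.8, 1.0]
opening: 0.0003
```

>>> {"op": "apply_moves", "data": {"targets": [[-0.03,0,0,0,0,0,-1],[-0.06,0,0,0,0,0,-1],[-0.06,0,0,0,0,0,-1]]}}

```text
t: 6.73
position: [0.5875, -0.1085, 0.2045]
ee_rot: [[-0.999, 0.0, 0.054], [-0.054, -0.0, -0.999], [-0.0, -1.0, 0.0]]
contact_force: [-0.4, 0.6, -0.5]
opening: -0.0
```

```bash
python3 to.py -20 0 30.5; python3 - <<'E'
from fit import *
from cell import optics
for n,w in (('side',(350,430,210,280)),):
    d=optics.get_image(n);pickle.dump(d,open(n+'5.pkl','wb'))
    a=w; cv2.imwrite(f'pics/{n}5.png',cv2.resize(d['image'][a[2]:a[3],a[0]:a[1],::-1],None,fx=8,fy=8,interpolation=2))
E
```

```text
t 6.7333 tip jig mm [-19.9595   0.6324  31.5326] F jig [-0.3769  0.634  -0.5236] open -3.582969263530734e-06
shift cm [0.0026 0.1033 0.0635] turn deg [-0.001  -0.04   -0.0047] world [ 0.5875 -0.1091  0.2035]
```

View pics/side5.png

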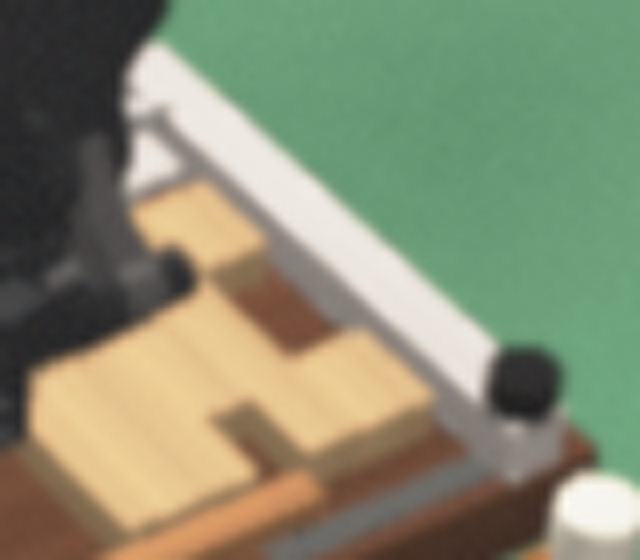

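Enlarged side view: the feet's front corners are at (265,242) and (432,395), almost touching the grey face of the stop.

>>> {"op": "apply_moves", "data": {"targets": [[-0.03,0,0,0,0,0,-1],[-0.05,0,0,0,0,0,-1],[-0.05,0,0,0,0,0,-1]]}}

```text
t: 7.03
position: [0.588, -0.1084, 0.2045]
ee_rot: [[-0.999, -0.0, 0.054], [-0.054, 0.0, -0.999], [0.0, -1.0, -0.0]]
contact_force: [-0.5, -0.7, 0.4]
opening: -0.0002
```

>>> {"op": "apply_moves", "data": {"targets": [[-0.03,0,0,0,0,0,-1],[-0.05,0,0,0,0,0,-1],[-0.05,0,0,0,0,0,-1]]}}

```text
t: 7.28
position: [0.5885, -0.1084, 0.2045]
ee_rot: [[-0.999, 0.0, 0.054], [-0.054, -0.0, -0.999], [-0.0, -1.0, 0.0]]
contact_force: [-0.0, -0.5, 0.9]
opening: -0.0001
```

>>> {"op": "apply_moves", "data": {"targets": [[-0.03,0,0,0,0,0,-1],[-0.05,0,0,0,0,0,-1],[-0.05,0,0,0,0,0,-1]]}}

```text
t: 7.53
position: [0.589, -0.1084, 0.2045]
ee_rot: [[-0.999, 0.0, 0.054], [-0.054, -0.0, -0.999], [-0.0, -1.0, 0.0]]
contact_force: [0.7, -0.3, 0.4]
opening: -0.0003
```

>>> {"op": "apply_moves", "data": {"targets": [[-0.03,0,0,0,0,0,-1],[-0.05,0,0,0,0,0,-1],[-0.05,0,0,0,0,0,-1]]}}

```text
t: 7.78
position: [0.5895, -0.1083, 0.2045]
ee_rot: [[-0.999, 0.0, 0.054], [-0.054, 0.0, -0.999], [-0.0, -1.0, -0.0]]
contact_force: [-0.2, -0.5, 0.1]
opening: 0.0
```

>>> {"op": "apply_moves", "data": {"targets": [[-0.03,0,0,0,0,0,-1],[-0.05,0,0,0,0,0,-1],[-0.05,0,0,0,0,0,-1]]}}

```text
t: 8.03
position: [0.59, -0.1083, 0.2045]
ee_rot: [[-0.999, 0.0, 0.054], [-0.054, 0.0, -0.999], [-0.0, -1.0, -0.0]]
contact_force: [-0.1, -0.2, 0.3]
opening: -0.0002
```

>>> {"op": "apply_moves", "data": {"targets": [[-0.03,0,0,0,0,0,-1],[-0.05,0,0,0,0,0,-1],[-0.05,0,0,0,0,0,-1]]}}

```text
t: 8.28
position: [0.5905, -0.1083, 0.2045]
ee_rot: [[-0.999, 0.0, 0.054], [-0.054, -0.0, -0.999], [-0.0, -1.0, 0.0]]
contact_force: [0.7, -0.4, -0.8]
opening: -0.0003
```

```bash
python3 to.py -20 0 30.5; python3 - <<'E'
from fit import *
from cell import optics
for n,w in (('side',(350,430,210,280)),):
    d=optics.get_image(n);pickle.dump(d,open(n+'6.pkl','wb'))
    a=w; cv2.imwrite(f'pics/{n}6.png',cv2.resize(d['image'][a[2]:a[3],a[0]:a[1],::-1],None,fx=8,fy=8,interpolation=2))
E
```

```text
t 8.2833 tip jig mm [-16.961    0.6369  31.5448] F jig [ 0.6399 -0.4734 -0.836 ] open -0.00032851370706226394
shift cm [0.302  0.1044 0.0642] turn deg [-0.0009 -0.0385 -0.0063] world [ 0.5875 -0.1091  0.2035]
```

View pics/side6.png

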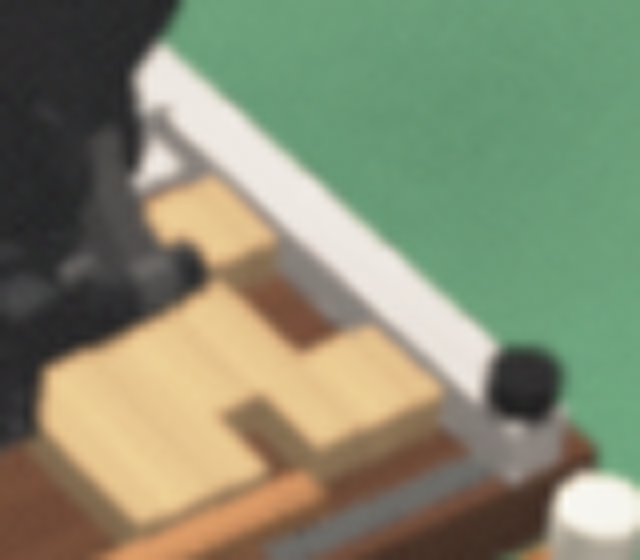

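The blank has moved on with the pusher; the foot corners are now at (276,242) and (442,388). The stop's face starts a few crop pixels farther, about 1–2 mm.

>>> {"op": "apply_moves", "data": {"targets": [[-0.02,0,0,0,0,0,-1],[-0.04,0,0,0,0,0,-1],[-0.04,0,0,0,0,0,-1]]}}

```text
t: 8.58
position: [0.5909, -0.1082, 0.2045]
ee_rot: [[-0.999, -0.0, 0.054], [-0.054, 0.0, -0.999], [-0.0, -1.0, -0.0]]
contact_force: [-0.4, 0.2, 0.3]
opening: 0.0001
```

>>> {"op": "apply_moves", "data": {"targets": [[-0.02,0,0,0,0,0,-1],[-0.04,0,0,0,0,0,-1],[-0.04,0,0,0,0,0,-1]]}}

```text
t: 8.83
position: [0.5913, -0.1082, 0.2045]
ee_rot: [[-0.999, 0.0, 0.054], [-0.054, 0.0, -0.999], [-0.0, -1.0, -0.0]]
contact_force: [-0.6, 0.2, -0.6]
opening: 0.0003
```

>>> {"op": "apply_moves", "data": {"targets": [[-0.02,0,0,0,0,0,-1],[-0.04,0,0,0,0,0,-1],[-0.04,0,0,0,0,0,-1]]}}

```text
t: 9.08
position: [0.5917, -0.1082, 0.2045]
ee_rot: [[-0.999, 0.0, 0.054], [-0.054, -0.0, -0.999], [-0.0, -1.0, 0.0]]
contact_force: [-0.0, -0.1, -0.8]
opening: 0.0003
```

>>> {"op": "apply_moves", "data": {"targets": [[-0.02,0,0,0,0,0,-1],[-0.04,0,0,0,0,0,-1],[-0.04,0,0,0,0,0,-1]]}}

```text
t: 9.33
position: [0.5919, -0.1082, 0.2045]
ee_rot: [[-0.999, -0.0, 0.054], [-0.054, 0.0, -0.999], [0.0, -1.0, -0.0]]
contact_force: [-1.7, -0.4, 1.1]
opening: -0.0002
```

>>> {"op": "apply_moves", "data": {"targets": [[-0.02,0,0,0,0,0,-1],[-0.04,0,0,0,0,0,-1],[-0.04,0,0,0,0,0,-1]]}}

```text
t: 9.58
position: [0.5921, -0.1082, 0.2045]
ee_rot: [[-0.999, -0.001, 0.054], [-0.054, 0.0, -0.999], [0.001, -1.0, -0.0]]
contact_force: [-5.3, -1.9, 3.3]
opening: 0.0001
```

```bash
python3 to.py -20 0 30.5; python3 - <<'E'
from fit import *
from cell import optics
for n,w in (('side',(350,430,210,280)),):
    d=optics.get_image(n);pickle.dump(d,open(n+'7.pkl','wb'))
    a=w; cv2.imwrite(f'pics/{n}7.png',cv2.resize(d['image'][a[2]:a[3],a[0]:a[1],::-1],None,fx=8,fy=8,interpolation=2))
E
```

```text
t 9.5833 tip jig mm [-15.5873   0.6765  31.4588] F jig [-5.3528 -1.6252  3.3148] open 7.086499609015778e-05
shift cm [0.4597 0.0964 0.0658] turn deg [ 0.007  -0.0351  0.0616] world [ 0.5875 -0.1091  0.2035]
```

View pics/side7.png

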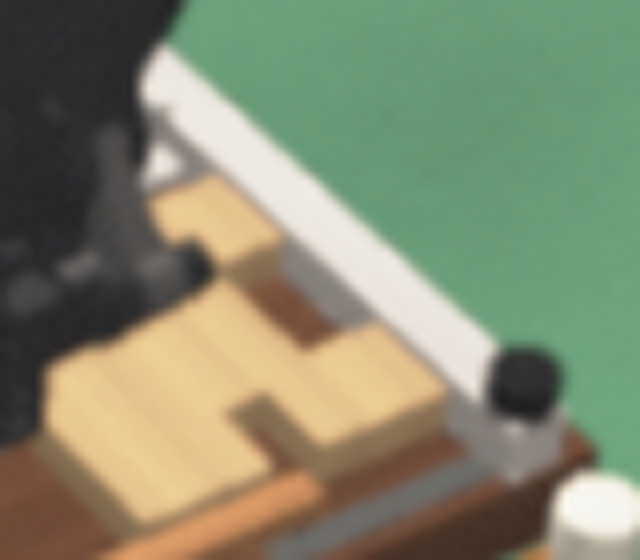

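Contact: −5.3 N along the slide, and the tip stalled at jig x −15.6. That puts the blank's centre at about +37 mm, which agrees with the pad at 35–37. It is home. I'll back off, lift and go over to the pad.

>>> {"op": "apply_moves", "data": {"targets": [[0.3,0,0,0,0,0,-1],[0.8,0,0,0,0,0,-1],[1.3,-1.5,0,0,0,0,-1],[1.3,-4.5,0,0,0,0,-1],[1.3,-8,0,0,0,0,-1]]}}

```text
t: 10.05
position: [0.5784, -0.1087, 0.2839]
ee_rot: [[-0.999, -0.003, 0.054], [-0.054, 0.001, -0.999], [0.003, -1.0, -0.001]]
contact_force: [-0.1, -0.4, -0.9]
opening: -0.0003
```

>>> {"op": "apply_moves", "data": {"targets": [[0,0,0,0,0,0,-1],[0,0,0,0,0,0,-1]]}}

```text
t: 10.22
position: [0.5798, -0.109, 0.2865]
ee_rot: [[-0.999, 0.004, 0.054], [-0.054, -0.001, -0.999], [-0.004, -1.0, 0.001]]
contact_force: [-0.4, -0.5, 0.0]
opening: 0.0001
```

```bash
python3 to.py 37 36 90
```

```text
t 10.2167 tip jig mm [-27.0195   0.3076 113.5238] F jig [-0.3786 -0.4563  0.0428] open 5.3147137289597054e-05
shift cm [-6.4598  2.3737 -3.5542] turn deg [-0.0745 -0.039  -0.231 ] world [ 0.6425 -0.07    0.263 ]
```

>>> {"op": "apply_moves", "data": {"targets": [[-2,0,-1,0,0,0,-1],[-4.2,0,-2.3,0,0,0,-1],[-6.4,0,-3.5,0,0,0,-1],[-6.4,0.5,-3.5,0,0,0,-1],[-6.4,1.2,-3.5,0,0,0,-1]]}}

```text
t: 10.63
position: [0.6419, -0.0698, 0.2715]
ee_rot: [[-0.998, 0.0, 0.055], [-0.055, 0.0, -0.998], [-0.0, -1.0, -0.0]]
contact_force: [-0.7, 0.2, 0.4]
opening: -0.0002
```

>>> {"op": "apply_moves", "data": {"targets": [[0,0,0,0,0,0,-1],[0,0,0,0,0,0,-1]]}}

```text
t: 10.8
position: [0.6405, -0.0708, 0.2714]
ee_rot: [[-0.999, -0.002, 0.053], [-0.053, 0.0, -0.999], [0.002, -1.0, -0.001]]
contact_force: [-0.2, -0.3, -0.6]
opening: -0.0
```

```bash
python3 to.py 37 36 84; python3 - <<'E'
from fit import *
from cell import optics
for n,w in (('side',(310,440,190,290)),):
    d=optics.get_image(n);pickle.dump(d,open(n+'8.pkl','wb'))
    a=w; cv2.imwrite(f'pics/{n}8.png',cv2.resize(d['image'][a[2]:a[3],a[0]:a[1],::-1],None,fx=6,fy=6,interpolation=2))
E
```

```text
t 10.8 tip jig mm [34.5854 35.4821 98.3767] F jig [-0.1655 -0.2645 -0.5637] open -4.283433225286424e-05
shift cm [-0.2024  1.4372 -0.0612] turn deg [ 0.0331 -0.0607  0.141 ] world [ 0.6425 -0.07    0.257 ]
```

View pics/side8.png

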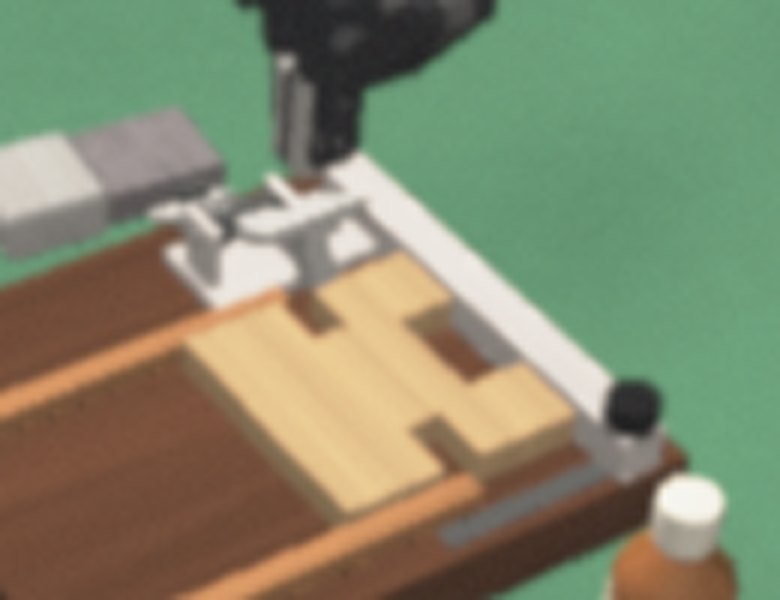

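Side view: the blank's feet lie against the stop at crop (450,300) and (575,410). The nose stands over the left notch at (318,305), and the fingertip is above the pad at (320,165). I'll come down.

>>> {"op": "apply_moves", "data": {"targets": [[-0.1,0.4,0,0,0,0,-1],[-0.1,0.8,0,0,0,0,-1],[-0.1,1.1,0,0,0,0,-1],[-0.1,1.4,0,0,0,0,-1],[-0.1,1.6,0,0,0,0,-1]]}}

```text
t: 11.27
position: [0.6423, -0.0705, 0.256]
ee_rot: [[-0.999, -0.0, 0.054], [-0.054, 0.0, -0.999], [0.0, -1.0, -0.0]]
contact_force: [-0.7, -0.3, -0.2]
opening: 0.0
```

>>> {"op": "apply_moves", "data": {"targets": [[0,0.07,0,0,0,0,-1],[0,0.14,0,0,0,0,-1],[0,0.21,0,0,0,0,-1],[0,0.28,0,0,0,0,-1]]}}

```text
t: 11.6
position: [0.6425, -0.0704, 0.2538]
ee_rot: [[-0.999, 0.0, 0.054], [-0.054, -0.0, -0.999], [-0.0, -1.0, 0.0]]
contact_force: [1.1, -0.1, 0.3]
opening: -0.0002
```

>>> {"op": "apply_moves", "data": {"targets": [[0,0.05,0,0,0,0,-1],[0,0.1,0,0,0,0,-1],[0,0.15,0,0,0,0,-1]]}}

```text
t: 11.85
position: [0.6425, -0.0704, 0.2522]
ee_rot: [[-0.999, 0.0, 0.054], [-0.054, 0.0, -0.999], [-0.0, -1.0, 0.0]]
contact_force: [0.5, 0.1, 0.1]
opening: -0.0003
```

>>> {"op": "apply_moves", "data": {"targets": [[0,0.05,0,0,0,0,-1],[0,0.1,0,0,0,0,-1],[0,0.15,0,0,0,0,-1]]}}

```text
t: 12.1
position: [0.6425, -0.0704, 0.2507]
ee_rot: [[-0.999, 0.0, 0.054], [-0.054, -0.0, -0.999], [-0.0, -1.0, 0.0]]
contact_force: [0.3, 0.5, -0.6]
opening: 0.0001
```

```bash
python3 to.py 37 36 60
```

```text
t 12.1 tip jig mm [37.0034 35.6255 77.706 ] F jig [ 0.2916  0.5027 -0.5953] open 0.000116670483776453
shift cm [-0.0005  1.7706 -0.0373] turn deg [-0.0007 -0.0384 -0.0031] world [ 0.6425 -0.07    0.233 ]
```

>>> {"op": "apply_moves", "data": {"targets": [[0,0.04,0,0,0,0,-1],[0,0.08,0,0,0,0,-1],[0,0.12,0,0,0,0,-1]]}}

```text
t: 12.35
position: [0.6426, -0.0705, 0.2498]
ee_rot: [[-0.999, 0.0, 0.054], [-0.054, -0.0, -0.999], [-0.0, -1.0, 0.0]]
contact_force: [-1.8, -0.5, 8.0]
opening: -0.0
```

>>> {"op": "apply_moves", "data": {"targets": [[0,0.04,0,0,0,0,-1],[0,0.08,0,0,0,0,-1],[0,0.12,0,0,0,0,-1]]}}

```text
t: 12.6
position: [0.6426, -0.0708, 0.249]
ee_rot: [[-0.999, 0.001, 0.054], [-0.054, -0.001, -0.999], [-0.001, -1.0, 0.001]]
contact_force: [-2.5, -5.0, 10.8]
opening: 0.0002
```

>>> {"op": "apply_moves", "data": {"targets": [[0,0.04,0,0,0,0,-1],[0,0.08,0,0,0,0,-1],[0,0.12,0,0,0,0,-1]]}}

```text
t: 12.85
position: [0.6426, -0.0711, 0.248]
ee_rot: [[-0.999, 0.001, 0.054], [-0.054, -0.001, -0.999], [-0.001, -1.0, 0.001]]
contact_force: [-3.8, -7.4, 13.1]
opening: 0.0002
```

The catch is moving and the total force is 15.5 N, partly friction because the pad edge slides inward. I'll follow its arc inward (tool +z) to take the side load off.

>>> {"op": "apply_moves", "data": {"targets": [[0.02,0.03,0.06,0,0,0,-1],[0.03,0.06,0.1,0,0,0,-1]]}}

```text
t: 13.02
position: [0.6425, -0.072, 0.2473]
ee_rot: [[-0.999, 0.001, 0.054], [-0.054, -0.001, -0.999], [-0.001, -1.0, 0.001]]
contact_force: [-1.0, -3.7, 9.7]
opening: -0.0003
```

>>> {"op": "apply_moves", "data": {"targets": [[0,0.05,0.04,0,0,0,-1],[0,0.1,0.08,0,0,0,-1]]}}

```text
t: 13.18
position: [0.6425, -0.0727, 0.2462]
ee_rot: [[-0.999, 0.001, 0.054], [-0.054, -0.001, -0.999], [-0.001, -1.0, 0.001]]
contact_force: [-1.1, -2.4, 8.8]
opening: 0.0
```

>>> {"op": "apply_moves", "data": {"targets": [[0,0.06,0.045,0,0,0,-1],[0,0.12,0.09,0,0,0,-1],[0,0.18,0.13,0,0,0,-1],[0,0.24,0.17,0,0,0,-1]]}}

```text
t: 13.52
position: [0.6426, -0.0743, 0.2437]
ee_rot: [[-0.999, 0.001, 0.054], [-0.054, -0.001, -0.999], [-0.001, -1.0, 0.001]]
contact_force: [-1.2, -3.4, 6.9]
opening: -0.0
```

>>> {"op": "apply_moves", "data": {"targets": [[0,0.06,0.04,0,0,0,-1],[0,0.12,0.08,0,0,0,-1],[0,0.18,0.115,0,0,0,-1],[0,0.24,0.15,0,0,0,-1]]}}

```text
t: 13.85
position: [0.6426, -0.0757, 0.241]
ee_rot: [[-0.999, 0.001, 0.054], [-0.054, -0.0, -0.999], [-0.001, -1.0, 0.0]]
contact_force: [0.3, -2.5, 4.7]
opening: -0.0004
```

>>> {"op": "apply_moves", "data": {"targets": [[0,0.06,0.03,0,0,0,-1],[0,0.12,0.06,0,0,0,-1],[0,0.18,0.09,0,0,0,-1],[0,0.24,0.12,0,0,0,-1]]}}

```text
t: 14.18
position: [0.6426, -0.0766, 0.2382]
ee_rot: [[-0.999, 0.0, 0.054], [-0.054, 0.0, -0.999], [-0.0, -1.0, -0.0]]
contact_force: [1.7, -1.0, 2.5]
opening: 0.0001
```

Tip at about 65 mm, and the force is falling as it should. Onward past centre.

>>> {"op": "apply_moves", "data": {"targets": [[0,0.06,0.03,0,0,0,-1],[0,0.12,0.06,0,0,0,-1],[0,0.18,0.08,0,0,0,-1],[0,0.24,0.1,0,0,0,-1]]}}

```text
t: 14.52
position: [0.6424, -0.0775, 0.2357]
ee_rot: [[-0.999, -0.0, 0.054], [-0.054, 0.0, -0.999], [0.0, -1.0, -0.0]]
contact_force: [0.4, -0.5, 0.1]
opening: 0.0
```

>>> {"op": "apply_moves", "data": {"targets": [[0,0.06,0.02,0,0,0,-1],[0,0.12,0.04,0,0,0,-1],[0,0.18,0.06,0,0,0,-1],[0,0.24,0.08,0,0,0,-1]]}}

```text
t: 14.85
position: [0.6425, -0.0784, 0.2333]
ee_rot: [[-0.999, -0.0, 0.054], [-0.054, 0.0, -0.999], [0.0, -1.0, -0.0]]
contact_force: [-1.1, -0.4, 0.5]
opening: -0.0001
```

```bash
python3 to.py 37 36 60; python3 - <<'E'
from fit import *
from cell import optics
for n,w in (('side',(310,440,190,290)),):
    d=optics.get_image(n);pickle.dump(d,open(n+'9.pkl','wb'))
    a=w; cv2.imwrite(f'pics/{n}9.png',cv2.resize(d['image'][a[2]:a[3],a[0]:a[1],::-1],None,fx=6,fy=6,interpolation=2))
E
```

```text
t 14.85 tip jig mm [36.4671 27.7228 60.3243] F jig [-1.1477 -0.3406  0.5364] open -0.00010120886099508688
shift cm [-0.0448  0.0326 -0.8308] turn deg [ 0.0102 -0.0362  0.0265] world [ 0.6425 -0.07    0.233 ]
```

View pics/side9.png

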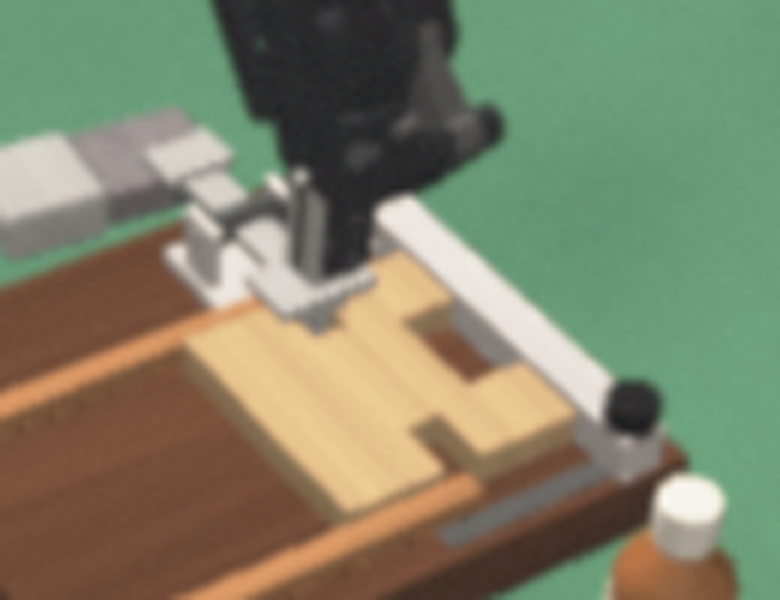

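The picture shows the catch snapped over: the pad is level at crop (315,290), the tail is up at (190,155) and the nose is in the notch at (318,322). I'll lift straight away and check.

>>> {"op": "apply_moves", "data": {"targets": [[0,-0.5,0,0,0,0,-1],[0,-1.5,0,0,0,0,-1],[0,-3.5,0,0,0,0,-1],[0,-6.5,0,0,0,0,-1],[0,-9.5,0,0,0,0,-1]]}}

```text
t: 15.32
position: [0.6424, -0.0783, 0.3301]
ee_rot: [[-0.999, -0.001, 0.054], [-0.054, 0.0, -0.999], [0.001, -1.0, -0.0]]
contact_force: [1.2, 0.1, 0.3]
opening: 0.0001
```

>>> {"op": "apply_moves", "data": {"targets": [[3,-2,0,0,0,0,-1],[6,-4,2,0,0,0,-1],[9,-4,5,0,0,0,-1],[12,-4,8,0,0,0,-1],[14,-4,11,0,0,0,-1]]}}

```text
t: 15.73
position: [0.5065, -0.1962, 0.3701]
ee_rot: [[-0.999, 0.001, 0.055], [-0.055, -0.001, -0.999], [-0.001, -1.0, 0.001]]
contact_force: [0.6, -0.9, 1.2]
opening: -0.0
```

>>> {"op": "apply_moves", "data": {"targets": [[0,0,3,0,0,0,-1],[2,0,6,0,0,0,-1],[4,0,9,0,0,0,-1],[4,0,9,0,0,0,-1],[4,0,9,0,0,0,-1]]}}

```text
t: 16.15
position: [0.4727, -0.2892, 0.3694]
ee_rot: [[-0.999, 0.001, 0.051], [-0.051, -0.001, -0.999], [-0.001, -1.0, 0.001]]
contact_force: [-0.1, 0.5, -0.0]
opening: -0.0
```

```bash
python3 - <<'E'
from to import *
from cell import optics
print(bot.get_obs()['t'],bot.get_obs()['contact_force'],np.abs(bot.get_obs()['dq']).max())
for n,w in (('side',(310,440,190,290)),('top',(255,445,135,260))):
    d=optics.get_image(n);pickle.dump(d,open(n+'A.pkl','wb'))
    a=w; cv2.imwrite(f'pics/{n}A.png',cv2.resize(d['image'][a[2]:a[3],a[0]:a[1],::-1],None,fx=4,fy=4,interpolation=2))
P=cloud(d)
Q=(P-O)@J*1e3
h=(abs(Q[...,0]-37)<14)&(Q[...,1]>27)&(Q[...,1]<48)
print('pad z med,min,max',np.median(Q[h][:,2]),Q[h][:,2].min(),Q[h][:,2].max())
E
```

```text
16.15 [-0.0716  0.5356 -0.0069] 0.047633430179389626
pad z med,min,max 50.708982534839876 45.5731476919167 55.81059940566092
```

View pics/topA.png

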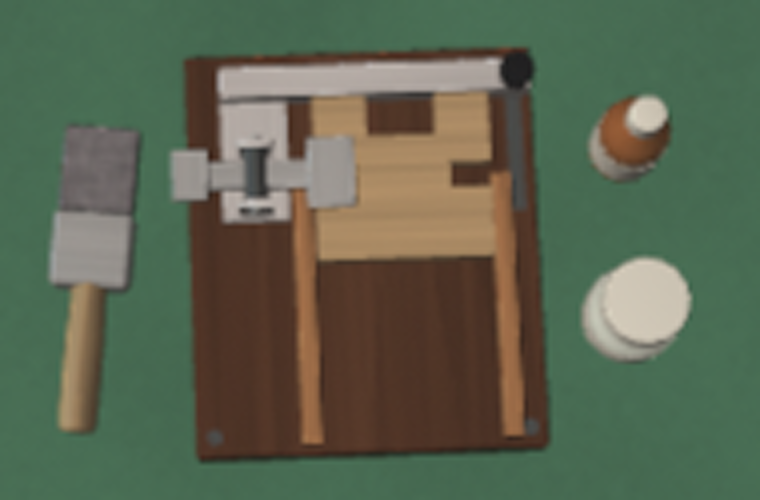

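View pics/sideA.png

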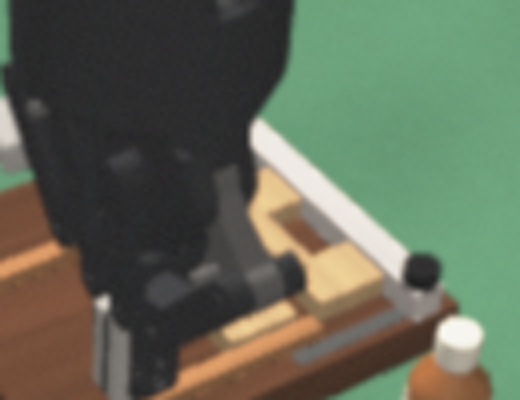

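The top view shows the pad level at (331,172), with a median height of 50.7 mm where 51 is expected closed. The feet are against the stop at row ~97, and bottle, jar and brush sit at the same pixels as in the first crop. The arm is clear, so I'm handing in.

```bash
python3 -c "
from cell import bot
print(bot.sign_off())"
```

```text
the job is handed in; nothing more can be done
None
```

The blank is home against the stop and the catch is snapped over with its nose in the side notch. I handed the job in at about 16 s of the 45 s; no verdict was reported.

- **Slide:** I pushed the blank by its flat edge with the closed fingers until the stop resisted. The force at the last reading was about 5–6 N, against the 15 N limit.
- **Catch:** I pressed the pad's inner edge down past its centre and it snapped over by itself. The highest reading was about 15.5 N, against the 20 N limit. That was near the start, from friction as the edge slid inward, and it fell once I followed the pad's arc.
- **Last checks:**
  - The pad is level at 50.7 mm, where 51 mm is expected closed.
  - The feet touch the stop in the top view. The side view during the press showed the nose in the notch.
  - The bottle, jar and brush have not visibly moved.
  - The arm was clear of everything with about zero force.
- **What did not fully agree:**
  - The stop came 3–4 mm later along the push than I first estimated from the images.
  - The last side view was blocked by the gripper, so the final check rests on the top view.
  - Forces were read only at the end of each move, so a short peak in between would not have shown.

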